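Lock a cam clamp with its T-key, found by feel

TASK

Lock the blue cam clamp on the pine block: take the red-handled T-key out of its wooden stand, stand it in the round port on top of the clamp, and with only light downward pressure turn it until its blade drops into the hidden slot and the collar sits flush on the port. Then turn the seated key clockwise until its handle lies along the red lock line, and leave it standing there, fully home. Until it has dropped in, never bump or lean on the key with more than about two kilos' push, and do not disturb the plane, the brush or the spare block lying nearby.

Things in the scene. Friction and masses are not known exactly. Their poses are not given: they have to be found in the camera images.
- key: Loose steel T-key, 90 mm tall, 140 to 240 g. Origin: centre of the blade's tip (lowest end); z up along the key; x along both the handle bar and the blade's width. Tip upward: flat blade 28 (x) by 8 mm (y), 14 mm long, last 3 mm narrowed to 25.5 by 6; round pilot 30 mm diameter from 14 to 30 mm; above it the collar. A half turn makes no difference to the fit.
- key_collar (a point): Centre of the underside of the key's collar, 30 mm above the tip; axes as the key's. Dark collar 44 mm diameter, 6 mm thick; above it a round stem of 14 mm diameter. At the start the key stands upright in the stand, collar on its top, and lifts straight out (30 mm deep).
- key_handle (a point): Centre of the key's red handle bar, 80 mm above the tip; axes as the key's. The bar is 70 mm (x) by 16 mm (y) by 20 mm tall (70 to 90 mm above the tip), its flat sides made to pinch across y from above.
- stand: Fixed wooden key stand, 90 mm (x) by 80 mm (y) by 36 mm tall, with a round hole of 34 mm diameter, 32 mm deep, at its centre. Origin: centre of its underside; z up.
- clamp: Cam clamp fixed to the bench. Base plate 88 mm (x) by 196 mm (y); origin: centre of its underside; z up. Cam housing (blue, aluminium top, 80 by 80 mm, 48 mm tall) with the key port on the -y half; on the +y half the jaws (56 mm tall) and the pine block between them (45 mm tall). The red lock line on the housing's top runs along the clamp's x axis through the port.
- port (a point): Centre of the mouth of the key port, on the housing's top face, 48 mm above the bench; axes as the clamp's. Round bore of 32 mm diameter, 16 mm deep, with a 2.5 mm lead-in. With the blade resting on the cam's face the collar stands 14 mm above the mouth; with the blade in the slot it sinks till the collar rests flush on the mouth (tip 30 mm below).
- cam_face (a point): Centre of the cam's top face at the bottom of the port's bore, 16 mm below the mouth, with a slot 30.4 by 9.6 mm, 16 mm deep. The slot's direction is not measured: it starts 0.35 to 1.4 rad (20 to 80 degrees) counter-clockwise, seen from above, of the lock line; the blade drops in within about 3 degrees of it. This point and its axes are fixed to the clamp and do not turn.
- lock_line (a point): End of the red lock line nearer -x on the housing's top (38 mm from the port's axis, along the clamp's x). The cam is stiff (0.15 N m), so a blade sliding on it with light pressure does not carry it along; once seated, turning the key clockwise (seen from above) turns the cam and closes the jaw, up to a hard stop when the handle lies on the line.
- plane: Black block plane, 52 x 178 x 46 mm, lying loose on the bench, a bystander; origin: centre of its underside.
- brush: Bench brush with brown wooden handle, 38 x 186 x 12 mm, lying loose, a bystander; origin: centre of its underside.
- spare_block: Maple block, 52 x 170 x 30 mm, lying loose, a bystander; origin: centre of its underside.
Mind the look-alikes: they are no part of the job. Leave any turquoise look-alike of the key alone.

How it is judged:
On the way:
1. the key's blade has dropped into the slot, collar down on the port, the handle not yet turned to the lock line (z of key in the frame of port below -0.0265 m and horizontal distance between key and port below 0.005 m and angle between the x axis of key and the x axis of clamp, either way round above 0.18 rad), for 0.2 s.
At the end, for the whole second after the job is handed in: The key stands upright (within 0.1 rad) and at rest in the port, tip at least 27.5 mm below the mouth (fully home is 30 mm) and within 5 mm of its axis, the handle within 0.15 rad of the red lock line (z of key in the frame of port below -0.0275 m and horizontal distance between key and port below 0.005 m and angle between the x axis of key and the x axis of clamp, either way round below 0.15 rad and angle between key's own z axis and vertical below 0.1 rad and linear speed of key below 0.02 m/s); the robot touches nothing.
It fails at once if the key is pressed on the clamp with more than 25 N before it is home in the slot (contact force between key and clamp above 25 N and z of key in the frame of port above -0.0265 m).
It fails at once if a bystander is moved more than 20 mm (distance of any of plane, brush, spare_block from where it was at the start of the episode above 0.02 m).
It also fails if it takes over 72 s, if anything falls off the work surface, if the arm or the gripper's body presses on something with over 40 N, if the wrist force passes 120 N, or if a joint passes its speed limit or range.

ROBOT

A 7-joint arm with a two-finger parallel gripper is mounted at the origin on a cart in front of the work surface, level with it; the furniture and walls round the work are solid. World frame = base frame: x ahead of the robot, y to its left, z up, the work surface at z = 0. Lengths are in m, angles in rad, forces in N, time in s.
With the tool pointing down it reaches from about 0.35 to 0.9 m from the base axis. Payload 8.1 kg.
Tool frame: the origin (TCP) lies midway between the tips of the shut fingers; the grasp point (between the pads) lies 19 mm behind it; z points along the fingers, y is the line along which they close (so a half turn about z gives the same grasp; the last joint's range is limited). The gripper opens to 85 mm and grips with 20 to 120 N. Pads are 22 mm wide; open, the fingers measure 114 mm over their backs; the gripper's body (76 mm by 85 mm) begins 54 mm behind the grasp point. The pads swing forward as they close: fully open they stand 13 mm farther back than shut.
Start: joints at [-1.334, 0.434, 0.025, 1.573, -0.012, 1.134, -0.075], TCP at [0.208, 0.589, 0.231] pointing down, gripper open.
Joint ranges: [-2.62, 2.62], [-0.44, 2.09], [-1.27, 1.32], [0.08, 2.57], [-1.32, 4.46], [0.12, 2], [-2.74, 2.74]. Speed limits (rad/s): [2.22, 2.22, 3.01, 3.01, 3.14, 3.14, 3.14].

INTERFACE

Orientations are given as a unit quaternion [x, y, z, w].
In Python, from rig import sense, grab_frame, calibration, finish_job, cut_out gives the robot as it stands.
- The arm moves only by the tool send_rows, never from a script. Its argument "increments" is a list of rows, each a list of 7 numbers: the finger opening in mm, from 0 to 85.4, then the shift along the tool's x, y, z in mm, then the turn, a rotation vector about the tool's x, y, z in rad. A call has 1 to 20 rows; each row is the pose to reach, as a shift and turn from the pose commanded when the call began, along the tool's axes at that moment; what a row does not reach only later rows make up. A row lasts 1/8 s, in which the tool goes at most 62.5 mm and 10.7 degrees, less where a joint would pass 70% of its speed; a pose out of reach is approached as far as the arm can. A call with a gripper value outside its range is refused whole. The fingers move at their own pace and stop on an object; "squeeze" is the grip in N (left out, the last holds). Time passes only in rows, so rows that repeat a pose let the fingers close. It gives the time, the measured TCP pose, the force, the opening and the grip force at its end, in the units of the state.
- sense(): the state, without advancing time (a new reading comes with each control period).
- grab_frame(name): name is "scene" or "top" or "wrist"; returns (picture, depth): 384x512x3 uint8, red, green, blue; 384x512 float32, m along the optical axis (not along the pixel's ray), 0 where there is no reading.
- calibration(name): a dict with "camera_matrix" (3x3 intrinsics, pixels), "distortion" ([k1, k2, p1, p2, k3] as OpenCV has them; the pictures are not rectified), "R" (3x3) and "t" (3): a world point X has camera coordinates R X + t. Camera axes: x right, y down, z forward; pixel columns grow to the right and rows downward; lengths in m; the calibration is good to about 2 mm. A picture is of the moment at which its call begins: read the wrist's pose just before it. calibration takes no time and is no camera call; for the wrist camera it gives the pose at the moment of the call.
- finish_job(): hands the job in; it is judged then, once.
Trained networks look in the newest picture that a camera, given by its name, has taken for a name from the list of things; names that differ only in an ending like _2 or _b are one class to them, and where a whole thing is asked for, a point or a joint stands for the part that bears it (a point fixed in the world has none). Each returns a list of dicts, best first, with "conf" (0 to 1); they miss things now and then, are a little off and sometimes report something else, mostly with a low value. They report only what shows in the picture. A call takes as long as a camera call. They do not tell look-alikes from the thing itself.
- cut_out(camera, thing): "pixels" (384x512 bool, what is visible of it) and "xy" ([column, row] in pixels, amid what is visible of it).
The state is a dict: "time_s": time; "qpos": joint angles; "dq": joint speeds; "tau": joint torques, N m; "position": TCP position; "orientation": TCP orientation; "ft_force": force on the tool from outside, world axes, zero at the start; "moment": the same for the moment, N m; "opening": finger opening in m; "gripper_force": force on a finger pad.
Only numpy, scipy, OpenCV 4.12 (cv2) and the standard library are available. Lean on these libraries where they do the work, as an engineer would, in place of code of your own. Each camera call takes 0.05 s, during which the arm holds its last target. There are 200 camera calls.

## Working session

There is one attempt and no reset: what is moved stays moved. The work goes in short steps, Python scripts to look and compute and a tool call to move; the robot and the scene stay as the last step left them, time stands still between calls to the robot, and variables do not carry over. Pictures are saved under pics/ and viewed, at most 10 in all, crops included, and the job is handed in when it is done.

Besides the shell and the picture viewer there is one more tool, called after ">>>" by a JSON object that holds its "fn" and its "kwargs". send_rows: Moves the arm, as the interface text tells. Its arguments: {"type":"object","properties":{"increments":{"type":"array"},"squeeze":{"type":"number"}},"required":["increments"]}

```bash
mkdir -p pics; ls; python3 - <<'E'
from rig import *
import cv2,numpy as np
print(sense())
ims=[]
for c in ("scene","top"):
    p,d=grab_frame(c); np.savez(f"pics/{c}0.npz",p=p,d=d); ims.append(p)
    k=calibration(c); print(c,{a:np.round(b,4).tolist() for a,b in k.items()})
    for th in ("key","stand","clamp","key_handle"):
        for r in cut_out(c,th): print(c,th,round(r["conf"],2),np.round(r["xy"]),r["pixels"].sum())
v=np.vstack(ims); cv2.imwrite("pics/a.png",cv2.cvtColor(cv2.resize(np.hstack(ims),(800,300)),cv2.COLOR_RGB2BGR))
E
```

```text
pics
{'time_s': 0.0, 'qpos': array([-1.33362551,  0.43520484,  0.02493066,  1.57410698, -0.01158129,
        1.13398566, -0.07510664]), 'dq': array([-3.74826286e-04, -1.19345013e-03, -7.55242620e-04,  7.99454212e-04,
        1.02122185e-03,  3.13099885e-05,  1.59231069e-03]), 'tau': array([-7.20324933e-04, -6.70475578e+01,  1.02490559e+00, -3.16223717e+01,
        1.55828660e-02,  1.24180157e-02,  1.45859201e-05]), 'position': array([0.20816183, 0.58877877, 0.23053293]), 'orientation': array([ 1.69084256e-01,  9.85601291e-01, -7.77674954e-04, -6.20841551e-05]), 'ft_force': array([0.34349638, 0.36510481, 0.3598271 ]), 'moment': array([ 0.02219434, -0.04976665, -0.00106599]), 'gripper_force': 0.0, 'opening': 0.08571124194861562}
scene {'camera_matrix': [[415.1398, 0.0, 253.2574], [0.0, 415.1398, 190.0645], [0.0, 0.0, 1.0]], 'distortion': [-0.129, 0.0, 0.0, 0.0, 0.0], 'R': [[0.6924, -0.7214, 0.013], [-0.3363, -0.3386, -0.8788], [0.6383, 0.6041, -0.4771]], 't': [-0.4194, 0.1944, 1.0753]}
scene key 0.73 [309. 210.] 294
scene key 0.69 [277. 196.] 184
scene key 0.58 [205. 176.] 1145
scene stand 0.92 [278. 205.] 556
scene stand 0.55 [277. 192.] 192
scene clamp 0.92 [204. 177.] 1216
scene key_handle 0.7 [280. 195.] 197
scene key_handle 0.6 [310. 213.] 287
top {'camera_matrix': [[361.7673, 0.0, 259.6137], [0.0, 361.7673, 192.8567], [0.0, 0.0, 1.0]], 'distortion': [-0.0904, 0.0, 0.0, 0.0, 0.0], 'R': [[-0.024, -0.9991, -0.034], [-0.9984, 0.0257, -0.0513], [0.0521, 0.0327, -0.9981]], 't': [-0.0626, 0.5316, 1.1559]}
top key 0.78 [283. 185.] 220
top key 0.48 [324. 188.] 220
top stand 0.59 [280. 187.] 536
top clamp 0.94 [195. 198.] 1619
top key_handle 0.76 [325. 188.] 159
top key_handle 0.69 [196. 199.] 1635
top key_handle 0.52 [286. 187.] 211
```

View pics/a.png

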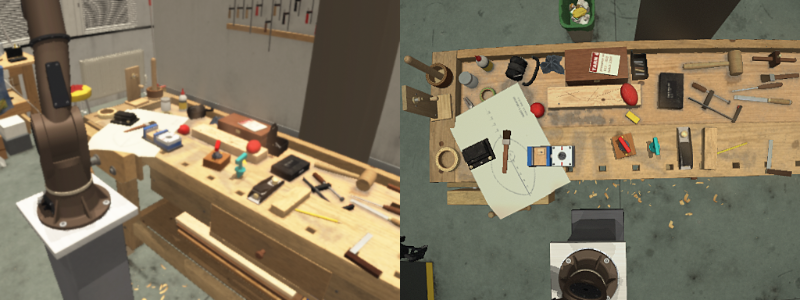

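The top picture (right half) shows these candidates, in full-resolution pixels: red T-key in its stand (283,185), turquoise look-alike (324,188), red balls (290,120) and (171,141), and the clamp (195,198). I choose the red key at (283,185) and will check it in a close crop.

```bash
cat >h.py <<'E'
import numpy as np,cv2
from rig import *
def cloud(c,p,d,k=None):
    k=k or calibration(c); h,w=d.shape
    u,v=np.meshgrid(np.arange(w),np.arange(h))
    n=cv2.undistortPoints(np.stack([u,v],-1).reshape(-1,1,2).astype(float),k["camera_matrix"],np.array(k["distortion"])).reshape(h,w,2)
    P=np.dstack([n*d[...,None],d]); return (P-np.array(k["t"]))@np.array(k["R"])
def hsv(p): return cv2.cvtColor(p,cv2.COLOR_RGB2HSV).astype(int)
def red(p):
    h=hsv(p); return ((h[...,0]<6)|(h[...,0]>174))&(h[...,1]>150)&(h[...,2]>90)
def rect(P2):
    (c,s,a)=cv2.minAreaRect(P2.astype(np.float32)*1000); return np.round(c,1),np.round(s,1),round(a,1)
E
python3 - <<'E'
from h import *
crops=[]
for c,(x0,y0,x1,y1) in (("top",(160,150,360,230)),("scene",(170,140,370,220))):
    z=np.load(f"pics/{c}0.npz"); p,d=z["p"],z["d"]; W=cloud(c,p,d)
    r=red(p)&(d>0)
    n,l,s,cc=cv2.connectedComponentsWithStats(r.astype(np.uint8))
    for i in range(1,n):
        if s[i,4]>15:
            q=W[l==i]; print(c,"red",cc[i].round(),s[i,4],np.median(q,0).round(4),rect(q[:,:2]),np.percentile(q[:,2],[5,95]).round(3))
    h=hsv(p)
    if c=="top":
        b=(W[...,2]>0.015)&(W[...,2]<.12); b[:, :160]=0
        n,l,s,cc=cv2.connectedComponentsWithStats(b.astype(np.uint8))
        for i in range(1,n):
            if s[i,4]>60: q=W[l==i]; print("blob",cc[i].round(),s[i,4],q.mean(0).round(4),rect(q[:,:2]),np.percentile(q[:,2],[5,50,95]).round(3))
    crops.append(cv2.resize(p[y0:y1,x0:x1],(800,300 if 0 else 320)[:2],interpolation=cv2.INTER_CUBIC))
cv2.imwrite("pics/b.png",cv2.resize(cv2.cvtColor(np.vstack(crops),cv2.COLOR_RGB2BGR),(740,592)))
E
```

```text
top red [247.  77.] 62 [ 0.9051 -0.0436  0.0462] (array([897. , -42.4]), array([25.3, 73.5]), 63.7) [0.043 0.05 ]
top red [100.  74.] 28 [0.9267 0.4343 0.0706] (array([926.4, 434.4]), array([15. , 16.9]), 39.2) [0.066 0.083]
top red [293. 120.] 439 [ 0.7615 -0.19    0.0246] (array([ 769.3, -186.8]), array([112.3,  59.2]), 28.6) [0.016 0.03 ]
top red [175. 140.] 238 [ 0.7182  0.2033 -0.0071] (array([720.7, 206.6]), array([62.1, 52.3]), 43.9) [-0.018 -0.001]
top red [287. 185.] 121 [ 0.5472 -0.1612  0.0946] (array([ 548.1, -160.8]), array([67.9, 15.1]), 33.4) [0.089 0.098]
blob [357.  37.] 1483 [ 1.0181 -0.4015  0.0691] (array([1033. , -382.4]), array([327.7, 146.1]), 58.9) [0.021 0.07  0.115]
blob [251.  83.] 3397 [ 0.886  -0.0575  0.0413] (array([889.3, -56.1]), array([139.8, 261.6]), 0.8) [0.035 0.041 0.049]
blob [298.  79.] 89 [ 0.8863 -0.207   0.056 ] (array([ 888.3, -207.9]), array([96.3,  4.1]), 4.0) [0.021 0.058 0.087]
blob [484.  72.] 77 [ 0.9152 -0.839   0.0209] (array([ 915.8, -839.1]), array([21.8, 59.9]), 83.9) [0.015 0.017 0.036]
blob [171.  91.] 214 [0.8701 0.204  0.0407
[... 928 characters left out ...]
8.  14.] 16 [2.4925 1.0229 0.4118] (array([2489.8, 1018. ]), array([58.3,  9.7]), 30.9) [0.384 0.44 ]
scene red [393.  23.] 26 [2.4964 0.4813 0.3983] (array([2494.4,  480.3]), array([39.9, 14.6]), 28.2) [0.364 0.431]
scene red [ 96. 112.] 93 [ 0.9627  1.9346 -0.2446] (array([ 515.4, 1019.9]), array([2242.6,   96.2]), 63.5) [-0.253  0.392]
scene red [235. 166.] 133 [ 0.7045  0.194  -0.0125] (array([707.9, 200.7]), array([46.7, 55.3]), 65.7) [-0.029 -0.001]
scene red [324. 187.] 231 [ 0.7491 -0.2003  0.0243] (array([ 781.5, -182.3]), array([143.3,  56.1]), 29.2) [0.008 0.031]
scene red [278. 186.] 73 [ 0.5378 -0.1694  0.0955] (array([623.7, -96.3]), array([277.3,  18.2]), 40.1) [-0.02   0.098]
```

View pics/b.png

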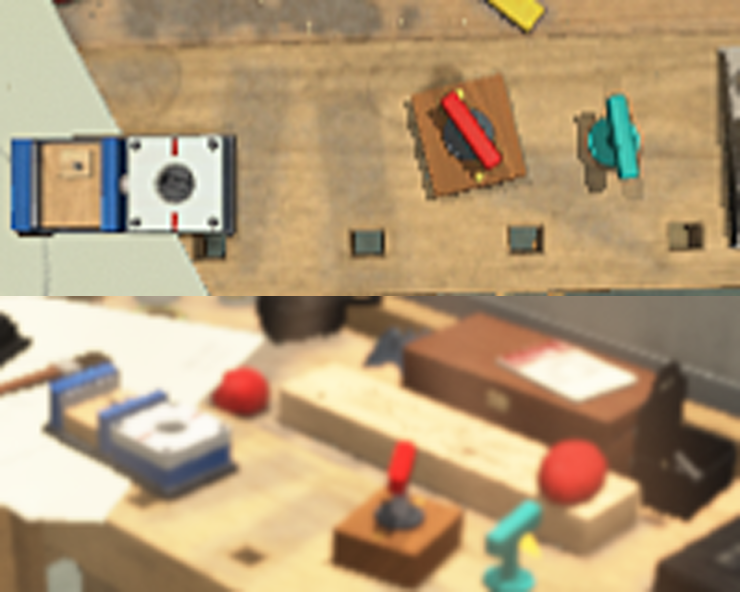

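The crop confirms it: the red T-key stands in its brown stand, and the turquoise T-key is to its right. The clamp has its port at about (207,199) and the red line along world x. I'll move over the clamp first for a close look.

>>> {"fn": "send_rows", "kwargs": {"increments": [[85, -37, -32, -2, 0, 0, 0.18], [85, -74, -64, -5, 0, 0, 0.37], [85, -111, -96, -7, 0, 0, 0.55], [85, -148, -128, -10, 0, 0, 0.74], [85, -185, -160, -12, 0, 0, 0.92], [85, -222, -192, -15, 0, 0, 1.1], [85, -260, -223, -17, 0, 0, 1.29], [85, -297, -255, -20, 0, 0, 1.48], [85, -334, -287, -20, 0, 0, 1.66], [85, -371, -319, -20, 0, 0, 1.85], [85, -408, -351, -20, 0, 0, 2.03], [85, -445, -383, -20, 0, 0, 2.22], [85, -445, -383, -20, 0, 0, 2.22], [85, -445, -383, -20, 0, 0, 2.22]]}}

```text
time_s: 2.25
position: [0.4999, 0.0804, 0.2512]
orientation: [0.958, 0.287, -0.0, -0.0]
ft_force: [-0.3, 1.1, 0.2]
opening: 0.085
gripper_force: 0.0
```

```bash
cat >look.py <<'E'
from h import *
import sys
def look(tag,img=True):
    k=calibration("wrist"); p,d=grab_frame("wrist"); np.savez(f"pics/{tag}.npz",p=p,d=d,**{a:np.array(b) for a,b in k.items()})
    if img: cv2.imwrite(f"pics/{tag}.png",cv2.cvtColor(p,cv2.COLOR_RGB2BGR))
    W=cloud("wrist",p,d,k); s=sense()
    print("t",s["time_s"],"pos",s["position"].round(4),"q",s["orientation"].round(4),"qpos",s["qpos"].round(2),"cam",(-np.array(k["R"]).T@np.array(k["t"])).round(3))
    return p,d,W,k
E
python3 - <<'E'
from look import *
p,d,W,k=look("w1")
print(np.percentile(W[...,2][d>0],[1,50,90,99]))
for u,v in ((10,10),(500,10),(10,370),(500,370),(256,192)): print(u,v,W[v,u].round(3))
E
```

```text
t 2.3 pos [0.4997 0.081  0.2512] q [ 9.576e-01  2.881e-01 -1.000e-04 -3.000e-04] qpos [-0.81  0.24  0.68  1.87 -0.17  1.09 -1.05] cam [0.558 0.119 0.394]
[-8.53502522e-01  3.92272778e-04  3.20638911e-01  3.41268541e-01]
10 10 [0.492 0.425 0.001]
500 10 [ 0.805 -0.051 -0.001]
10 370 [0.476 0.136 0.336]
500 370 [0.534 0.013 0.318]
256 192 [0.477 0.072 0.049]
```

View pics/w1.png

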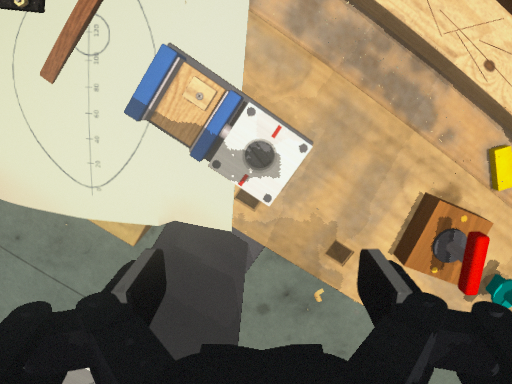

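The wrist view shows the port's dark bore at (260,154) between two red line pieces. The stand with the red key is at lower right (collar (450,246), bar (475,262)).

```bash
cat >port.py <<'E'
from look import *
def ray(uv,z,k):
    n=cv2.undistortPoints(np.array(uv,float).reshape(-1,1,2),np.array(k["camera_matrix"]),np.array(k["distortion"])).reshape(-1,2)
    R,t=np.array(k["R"]),np.array(k["t"]); c=-R.T@t; r=np.c_[n,np.ones(len(n))]@R
    return c+r*((z-c[2])/r[:,2])[:,None]
def port(p,d,W,k,guess):
    h=hsv(p); near=np.hypot(W[...,0]-guess[0],W[...,1]-guess[1])<.075
    top=near&(W[...,2]>.03)&(W[...,2]<.056)
    wh=near&(h[...,2]>140)&(h[...,1]<50)&(abs(W[...,2]-.048)<.005)
    print("white z",np.median(W[wh][:,2]).round(4),rect(W[wh][:,:2]))
    dk=np.hypot(W[...,0]-guess[0],W[...,1]-guess[1])<.03; dk&=(h[...,2]<100)
    n,l,s,cc=cv2.connectedComponentsWithStats(dk.astype(np.uint8)); i=1+np.argmax(s[1:,4])
    c,_=cv2.findContours((l==i).astype(np.uint8),cv2.RETR_EXTERNAL,cv2.CHAIN_APPROX_NONE)
    c=max(c,key=len); q=ray(c,.048,k)[:,:2]; print("bore",cc[i].round(1),cv2.minEnclosingCircle((q*1000).astype(np.float32)),cv2.fitEllipse((q*1000).astype(np.float32)))
    r=red(p)&near; q=ray(np.argwhere(r)[:,::-1],.048,k)[:,:2]
    g=np.polyfit(q[:,0],q[:,1],1); print("redline n",r.sum(),"yaw",np.degrees(np.arctan(g[0])).round(2),"mid",(q.min(0)+q.max(0))/2, "y at guess",np.polyval(g,guess[0]))
def key(p,d,W,k,guess,zt):
    r=red(p)&(np.hypot(W[...,0]-guess[0],W[...,1]-guess[1])<.06)&(abs(W[...,2]-zt)<.006)
    q=W[r]; print("bar",r.sum(),np.median(q[:,2]).round(4),rect(q[:,:2]),"onplane",rect(ray(np.argwhere(r)[:,::-1],zt,k)[:,:2]))
E
python3 - <<'E'
from port import *
z=np.load("pics/w1.npz"); p,d=z["p"],z["d"]; W=cloud("wrist",p,d,z)
port(p,d,W,z,W[130,280][:2]*0+ray([[260,154]],.048,z)[0,:2])
key(p,d,W,z,(.548,-.161),.096)
# same from the top camera
t=np.load("pics/top0.npz"); k=calibration("top"); Wt=cloud("top",t["p"],t["d"],k)
print("TOP",ray([[207.3,199.5]],.048,k)); port(t["p"],t["d"],Wt,k,ray([[207.3,199.5]],.048,k)[0,:2]); key(t["p"],t["d"],Wt,k,(.548,-.161),.096)
E
```

```text
white z 0.048 (array([512.8, 102.7]), array([104.9,  80.4]), 88.9)
bore [254.5 363.3] ((258.9361572265625, -76.25572204589844), 202.32049560546875) ((281.6946716308594, -49.802490234375), (100.4756088256836, 445.4603271484375), 32.31779861450195)
redline n 62 yaw -19.7 mid [ 0.51747945 -0.06373312] y at guess 0.07822197387477309
bar 911 0.0958 (array([ 548.8, -159.2]), array([68.7, 16.1]), 33.4) onplane (array([ 548.7, -156.7]), array([70.2, 18.3]), 33.1)
TOP [[0.51128604 0.08841479 0.048     ]]
white z 0.0471 (array([513.4, 101.5]), array([101.5,  76. ]), 88.7)
bore [207. 199.] ((512.8914184570312, 89.35604858398438), 14.242673873901367) ((512.8931274414062, 89.35356903076172), (26.80567169189453, 27.12384033203125), 158.15225219726562)
redline n 7 yaw -0.97 mid [0.51293537 0.08935504] y at guess 0.08938005896992467
bar 114 0.0947 (array([ 548.3, -160.8]), array([67.4, 14.9]), 33.4) onplane (array([ 548.2, -160.8]), array([67.3, 15. ]), 33.3)
```

```bash
sed -i 's/near=np.hypot(\(.*\))<.075/near=(W[...,2]<.07)\&(np.hypot(\1)<.075)/; s/dk&=(h/dk\&=(W[...,2]<.07)\&(h/' port.py; python3 - <<'E'
from port import *
z=np.load("pics/w1.npz"); p,d=z["p"],z["d"]; W=cloud("wrist",p,d,z)
port(p,d,W,z,ray([[260,154]],.048,z)[0,:2])
E
```

```text
white z 0.048 (array([512.8, 102.7]), array([104.9,  80.4]), 88.9)
bore [258.8 157. ] ((513.4815063476562, 91.65746307373047), 14.865706443786621) ((511.49005126953125, 90.12741088867188), (22.46262550354004, 28.800487518310547), 30.155502319335938)
redline n 58 yaw -0.95 mid [0.51194936 0.09065   ] y at guess 0.09057529127771817
```

>>> {"fn": "send_rows", "kwargs": {"increments": [[60, -20, 50, 0, 0, 0, 0], [60, -40, 100, 0, 0, 0, 0], [60, -60, 150, 0, 0, 0, 0], [60, -80, 200, 0, 0, 0, 0], [60, -92, 227, 0, 0, 0, 0], [60, -92, 228, 20, 0, 0, 0], [60, -92, 228, 50, 0, 0, 0], [60, -92, 228, 80, 0, 0, 0], [60, -92, 228, 90, 0, 0, 0], [60, -92, 228, 90, 0, 0, 0]]}}

```text
time_s: 3.55
position: [0.5487, -0.1603, 0.1613]
orientation: [0.958, 0.288, -0.0, -0.0]
ft_force: [0.7, -0.4, 1.2]
opening: 0.0601
gripper_force: 0.0
```

```bash
python3 - <<'E'
from port import *
p,d,W,k=look("w2")
key(p,d,W,k,(.548,-.16),.096)
E
```

```text
t 3.6 pos [ 0.5491 -0.1608  0.162 ] q [9.578e-01 2.873e-01 3.000e-04 1.000e-04] qpos [-0.29  0.48  0.69  1.83 -0.36  0.96 -0.44] cam [ 0.607 -0.122  0.304]
bar 2214 0.0957 (array([ 549.1, -160.5]), array([69.3, 15.4]), 32.8) onplane (array([ 549.5, -160.2]), array([69.1, 15.1]), 32.9)
```

View pics/w2.png

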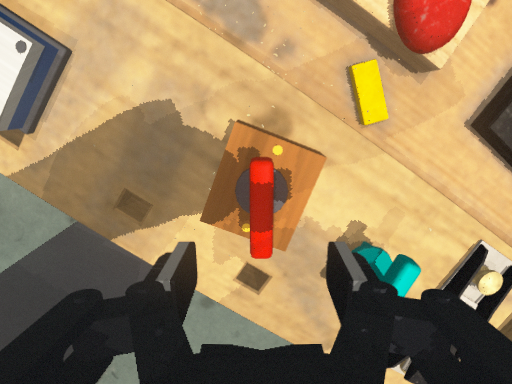

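The picture shows the red bar at (261,208) centred between the fingers and in line with them; the turquoise key (385,268) lies outside the right finger. Descend and grip.

>>> {"fn": "send_rows", "kwargs": {"increments": [[60, 0, 0, 30, 0, 0, 0], [60, 0, 0, 60, 0, 0, 0], [60, 0, 0, 84, 0, 0, 0], [60, 0, 0, 94, 0, 0, 0], [60, 0, 0, 94, 0, 0, 0], [10, 0, 0, 94, 0, 0, 0], [10, 0, 0, 94, 0, 0, 0], [10, 0, 0, 94, 0, 0, 0], [10, 0, 0, 94, 0, 0, 0]], "squeeze": 60}}

```text
time_s: 4.72
position: [0.5491, -0.1612, 0.068]
orientation: [0.958, 0.287, 0.001, 0.0]
ft_force: [-1.5, 0.1, 5.5]
opening: 0.0145
gripper_force: 62.0
```

>>> {"fn": "send_rows", "kwargs": {"increments": [[10, 0, 0, -5, 0, 0, 0], [10, 0, 0, -15, 0, 0, 0], [10, 0, 0, -30, 0, 0, 0], [10, 0, 0, -45, 0, 0, 0], [10, 0, 0, -60, 0, 0, 0], [10, 0, 0, -75, 0, 0, 0], [10, 0, 0, -85, 0, 0, 0], [10, 0, 0, -85, 0, 0, 0]]}}

```text
time_s: 5.72
position: [0.549, -0.1613, 0.1531]
orientation: [0.958, 0.287, 0.001, 0.0]
ft_force: [-0.1, 0.1, -2.9]
opening: 0.015
gripper_force: 61.0
```

```bash
python3 - <<'E'
from port import *
p,d,W,k=look("w3"); s=sense(); print(s["ft_force"],s["moment"],s["opening"])
x,y,z,w=s["orientation"]; zt=s["position"][2]+.029
key(p,d,W,k,s["position"][:2],zt)
for r in cut_out("wrist","key"): print(r["conf"],r["xy"],r["pixels"].sum())
E
```

```text
t 5.775 pos [ 0.5487 -0.1611  0.1524] q [ 9.580e-01  2.869e-01  2.000e-04 -0.000e+00] qpos [-0.29  0.49  0.68  1.84 -0.37  0.94 -0.43] cam [ 0.607 -0.123  0.296]
[-0.98468113  0.47083675 -3.05932089] [-0.00634795  0.05161107  0.00116365] 0.014698915647035451
bar 5704 0.1809 (array([ 550.8, -160.3]), array([66.3, 16. ]), 33.2) onplane (array([ 551.9, -159.6]), array([66.6, 15.4]), 33.2)
0.83 [260.2, 254.6] 7117
0.67 [382.6, 271.8] 2589
```

View pics/w3.png

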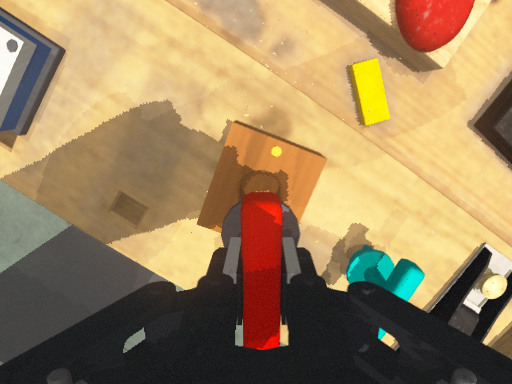

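The key is held straight (bar (262,270) between the pads). Now I'll move so the camera hangs over the port.

>>> {"fn": "send_rows", "kwargs": {"increments": [[10, 8, -46, 0, 0, 0, 0], [10, 15, -92, 0, 0, 0, 0], [10, 22, -138, 0, 0, 0, 0], [10, 30, -184, 0, 0, 0, 0], [10, 37, -230, 0, 0, 0, 0], [10, 37, -230, 0, 0, 0, 0], [10, 37, -230, 0, 0, 0, 0]]}}

```text
time_s: 6.7
position: [0.4532, 0.051, 0.1522]
orientation: [0.958, 0.287, -0.0, 0.0]
ft_force: [1.8, -0.3, -1.3]
opening: 0.0152
gripper_force: 61.1
```

```bash
python3 - <<'E'
from port import *
p,d,W,k=look("w4")
uv=cv2.projectPoints(np.array([[.512,.0905,.048]]),cv2.Rodrigues(np.array(k["R"]))[0],np.array(k["t"]),np.array(k["camera_matrix"]),np.array(k["distortion"]))[0].ravel(); print(uv)
port(p,d,W,k,(.512,.0905)); key(p,d,W,k,sense()["position"][:2],.181)
E
```

```text
t 6.75 pos [0.4535 0.0504 0.1522] q [9.582e-01 2.863e-01 0.000e+00 3.000e-04] qpos [-0.8   0.3   0.72  2.11 -0.26  0.82 -0.91] cam [0.511 0.089 0.295]
[259.68813049 101.4510206 ]
white z 0.048 (array([512.3, 102.7]), array([104.5,  80.5]), 88.9)
bore [263.3 101.5] ((511.7243347167969, 90.68614196777344), 14.6350736618042) ((511.4877624511719, 91.16638946533203), (12.884082794189453, 31.0564022064209), 164.93348693847656)
redline n 170 yaw -1.07 mid [0.51212946 0.09080158] y at guess 0.0907356539834025
bar 5591 0.1801 (array([455.,  52.]), array([66. , 15.8]), 33.1) onplane (array([456.3,  52.8]), array([66.3, 15.1]), 33.2)
```

View pics/w4.png

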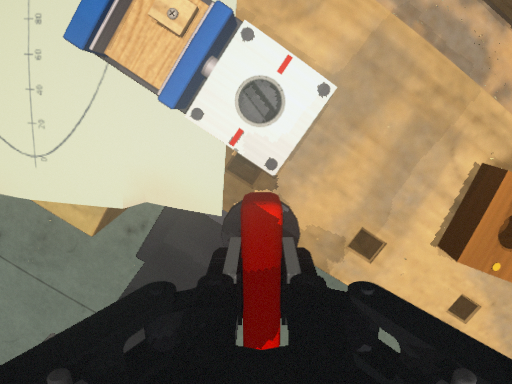

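The port is at (260,101), and a slot-like dark band shows in the bore from upper left to lower right. Enlarging the crop.

```bash
python3 - <<'E'
from port import *
z=np.load("pics/w4.npz"); p,d=z["p"],z["d"]; W=cloud("wrist",p,d,z)
c=p[70:133,228:292].astype(float); c=np.clip(c*1.6,0,255).astype(np.uint8)
cv2.imwrite("pics/w4c.png",cv2.cvtColor(cv2.resize(c,(512,504),interpolation=cv2.INTER_CUBIC),cv2.COLOR_RGB2BGR))
zz=W[70:133,228:292,2]; print((zz[8:56:3,8:58:3]*1000).round().astype(int))
E
```

```text
[[ 48  49  48  49  48  46  48  46  46  46  46  48  48  48  49  47  48]
 [ 48  48  48  49  47  33  32  32  31  31  30  38  45  48  48  47  48]
 [ 47  49  48  43  31  12  12  33  32  32  31  32  33  46  47  48  48]
 [ 47  47  47  31  12  11  13  29  32  32  31  32  32  32  46  48  49]
 [ 48  45  34  13  11  12  11  12  32  33  32  32  32  32  35  47  50]
 [ 47  45  32  32  11  12  12  14  11  32  32  32  32  33  32  46  48]
 [ 47  39  32  32  25  13  12  12  13  12  31  33  31  33  32  42  48]
 [ 46  33  33  32  33  13  11  13  11  12  30  31  32  34  32  36  49]
 [ 46  33  32  31  32  33  12  13  11  12  12  31  33  32  32  37  46]
 [ 47  36  33  34  32  32  31  12  12  12  12  13  32  31  32  40  48]
 [ 47  45  32  32  32  32  32  29  12  11  12  12  13  32  32  47  47]
 [ 48  46  33  32  32  31  32  32  12  11  12  13  13  30  31  46  49]
 [ 49  48  44  33  32  32  33  32  30  11  11  12  14  17  45  46  48]
 [ 49  48  47  39 295  32  31  32  33  33  12  11  26  41  45  48  48]
 [ 47  49  48  46  45  35  31  32  32  31  31  34  46  48  48  47  47]
 [ 47  46  48  49  48  47  47  48  46  47  46  47  48  49  48  48  47]]
```

View pics/w4c.png

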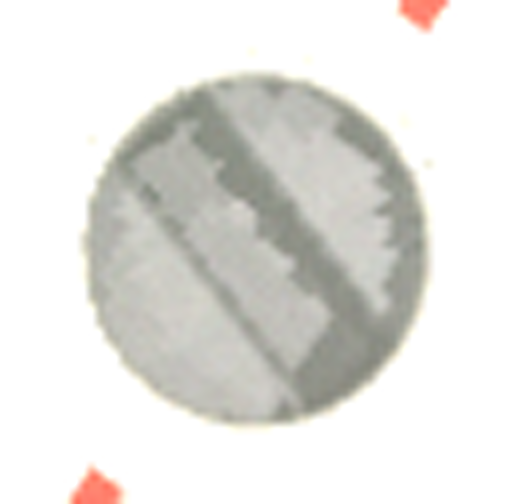

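The slot is plainly visible inside the bore, and the depth shows it too (z≈12 mm against 32 mm for the cam face). I'll fit its direction.

```bash
python3 - <<'E'
from port import *
z=np.load("pics/w4.npz"); p,d=z["p"],z["d"]; W=cloud("wrist",p,d,z)
n=np.hypot(W[...,0]-.512,W[...,1]-.0907)<.018
for lo,hi in ((.007,.018),(.0,.022)):
    q=W[n&(W[...,2]>lo)&(W[...,2]<hi)]; print(len(q),rect(q[:,:2]),q.mean(0))
f=W[n&(abs(W[...,2]-.032)<.004)][:,:2]
# long edge of the cam-face regions: best angle separating
best=max(((lambda s:(s[np.searchsorted(s,0)]-s[np.searchsorted(s,0)-1],a))(np.sort((f-np.array([.5121,.0907]))@np.array([-np.sin(a),np.cos(a)]))) for a in np.radians(np.arange(0,180,.5))))
print(best[0],np.degrees(best[1]))
q=W[n&(W[...,2]>.007)&(W[...,2]<.018)][:,:2]
c=q-q.mean(0); w,v=np.linalg.eigh(c.T@c); print("pca",np.degrees(np.arctan2(v[1,1],v[0,1]))%180)
E
```

```text
467 (array([512.2,  90.5]), array([31.4,  9.8]), 71.1) [0.51222602 0.09059936 0.01213588]
484 (array([512.2,  90.5]), array([31.4,  9.8]), 71.1) [0.51230939 0.09068635 0.01243591]
0.0007146784953141394 53.5
pca 71.17874212798729
```

>>> {"fn": "send_rows", "kwargs": {"increments": [[10, 15, 0, 0, 0, 0, -0.13], [10, 35, 0, 0, 0, 0, -0.28], [10, 55, -1, 0, 0, 0, -0.42], [10, 71, -1, 0, 0, 0, -0.56], [10, 71, -1, 0, 0, 0, -0.66], [10, 71, -1, 15, 0, 0, -0.66], [10, 71, -1, 30, 0, 0, -0.66], [10, 71, -1, 36, 0, 0, -0.66], [10, 71, -1, 36, 0, 0, -0.66]]}}

```text
time_s: 7.88
position: [0.5114, 0.0909, 0.1156]
orientation: [0.814, 0.581, -0.001, -0.0]
ft_force: [0.2, -0.4, -1.6]
opening: 0.0152
gripper_force: 61.1
```

```bash
python3 - <<'E'
from port import *
p,d,W,k=look("w5",0); s=sense(); print(s["ft_force"],s["moment"])
x,y=s["orientation"][:2]; print("tool x deg",np.degrees(2*np.arctan2(y,x)))
zt=s["position"][2]+.0285; key(p,d,W,k,s["position"][:2],zt)
p,d=grab_frame("top"); W=cloud("top",p,d); key(p,d,W,calibration("top"),s["position"][:2],zt)
# lower key seen by scene/wrist: collar
E
```

```text
t 7.925 pos [0.5118 0.091  0.1161] q [ 8.136e-01  5.815e-01 -3.000e-04  0.000e+00] qpos [-0.65  0.43  0.5   1.99 -0.28  0.79 -0.32] cam [0.534 0.157 0.258]
[-0.07345872 -0.02342425 -2.27463662] [ 0.00563596 -0.038176   -0.00936284]
tool x deg 71.1071789099165
bar 5635 0.1435 (array([512.3,  92.4]), array([66.2, 15.8]), 71.0) onplane (array([512.8,  93.9]), array([65.9, 15.2]), 71.1)
bar 27 0.1422 (array([504.7,  65.2]), array([14.6, 14.4]), 86.9) onplane (array([504.6,  64.8]), array([14.6, 14.4]), 88.6)
```

>>> {"fn": "send_rows", "kwargs": {"increments": [[10, 0.3, 0, 5, 0, 0, 0], [10, 0.3, 0, 10, 0, 0, 0], [10, 0.3, 0, 14, 0, 0, 0], [10, 0.3, 0, 17, 0, 0, 0], [10, 0.3, 0, 19, 0, 0, 0], [10, 0.3, 0, 19, 0, 0, 0]]}}

```text
time_s: 8.72
position: [0.512, 0.0914, 0.0972]
orientation: [0.813, 0.582, -0.0, -0.0]
ft_force: [-0.2, 0.7, -1.9]
opening: 0.0151
gripper_force: 61.1
```

>>> {"fn": "send_rows", "kwargs": {"increments": [[10, 0, 0, 1, 0, 0, 0], [10, 0, 0, 2, 0, 0, 0], [10, 0, 0, 2, 0, 0, 0]]}}

```text
time_s: 9.1
position: [0.512, 0.0914, 0.0953]
orientation: [0.813, 0.582, -0.0, -0.0]
ft_force: [-0.2, -1.2, -1.6]
opening: 0.0152
gripper_force: 61.1
```

>>> {"fn": "send_rows", "kwargs": {"increments": [[10, 0, 0, 1, 0, 0, 0], [10, 0, 0, 1, 0, 0, 0]]}}

```text
time_s: 9.35
position: [0.512, 0.0914, 0.0943]
orientation: [0.813, 0.582, -0.0, -0.0]
ft_force: [0.4, -0.3, -1.5]
opening: 0.0149
gripper_force: 61.1
```

>>> {"fn": "send_rows", "kwargs": {"increments": [[10, -0.6, 0.2, 0, 0, 0, 0], [10, -0.6, 0.2, 1, 0, 0, 0], [10, -0.6, 0.2, 1, 0, 0, 0]]}}

```text
time_s: 9.72
position: [0.512, 0.0908, 0.0932]
orientation: [0.813, 0.582, -0.0, -0.0]
ft_force: [-0.9, -0.5, -1.4]
opening: 0.0146
gripper_force: 61.1
```

>>> {"fn": "send_rows", "kwargs": {"increments": [[10, 0, 0, 1, 0, 0, 0], [10, 0, 0, 1, 0, 0, 0]]}}

```text
time_s: 9.98
position: [0.512, 0.0908, 0.0922]
orientation: [0.813, 0.582, -0.0, -0.0]
ft_force: [0.4, 0.1, -1.4]
opening: 0.0151
gripper_force: 61.1
```

>>> {"fn": "send_rows", "kwargs": {"increments": [[10, 0, 0, 1, 0, 0, 0], [10, 0, 0, 1, 0, 0, 0]]}}

```text
time_s: 10.22
position: [0.512, 0.0908, 0.0912]
orientation: [0.813, 0.582, -0.0, -0.0]
ft_force: [0.4, -0.1, -1.2]
opening: 0.0152
gripper_force: 61.1
```

Tip at about 29 mm, below the cam face with no contact: it's entering the slot. I'll keep going in small steps.

>>> {"fn": "send_rows", "kwargs": {"increments": [[10, 0, 0, 0.7, 0, 0, 0], [10, 0, 0, 1.4, 0, 0, 0], [10, 0, 0, 2, 0, 0, 0], [10, 0, 0, 2, 0, 0, 0]]}}

```text
time_s: 10.72
position: [0.512, 0.0908, 0.0893]
orientation: [0.813, 0.582, -0.0, -0.0]
ft_force: [1.1, -0.3, -1.1]
opening: 0.0151
gripper_force: 61.1
```

>>> {"fn": "send_rows", "kwargs": {"increments": [[10, 0, 0, 0.7, 0, 0, 0], [10, 0, 0, 1.4, 0, 0, 0], [10, 0, 0, 2, 0, 0, 0], [10, 0, 0, 2, 0, 0, 0]]}}

```text
time_s: 11.22
position: [0.512, 0.0908, 0.0873]
orientation: [0.813, 0.582, -0.0, -0.0]
ft_force: [-0.3, 0.5, -1.7]
opening: 0.0151
gripper_force: 61.1
```

>>> {"fn": "send_rows", "kwargs": {"increments": [[10, 0, 0, 0.7, 0, 0, 0], [10, 0, 0, 1.4, 0, 0, 0], [10, 0, 0, 2, 0, 0, 0], [10, 0, 0, 2, 0, 0, 0]]}}

```text
time_s: 11.72
position: [0.512, 0.0908, 0.0853]
orientation: [0.813, 0.582, -0.0, 0.0]
ft_force: [0.2, 0.4, -2.0]
opening: 0.0147
gripper_force: 61.1
```

>>> {"fn": "send_rows", "kwargs": {"increments": [[10, 0, 0, 0.7, 0, 0, 0], [10, 0, 0, 1.4, 0, 0, 0], [10, 0, 0, 2, 0, 0, 0], [10, 0, 0, 2, 0, 0, 0]]}}

```text
time_s: 12.22
position: [0.512, 0.0908, 0.0833]
orientation: [0.813, 0.582, -0.0, 0.0]
ft_force: [-0.2, -0.2, -1.2]
opening: 0.0149
gripper_force: 61.1
```

>>> {"fn": "send_rows", "kwargs": {"increments": [[10, 0, 0, 0.7, 0, 0, 0], [10, 0, 0, 1.4, 0, 0, 0], [10, 0, 0, 2, 0, 0, 0], [10, 0, 0, 2, 0, 0, 0]]}}

```text
time_s: 12.72
position: [0.512, 0.0908, 0.0813]
orientation: [0.813, 0.582, 0.0, -0.0]
ft_force: [-0.3, 0.1, -1.6]
opening: 0.0151
gripper_force: 61.1
```

>>> {"fn": "send_rows", "kwargs": {"increments": [[10, 0, 0, 0.5, 0, 0, 0], [10, 0, 0, 1, 0, 0, 0], [10, 0, 0, 1, 0, 0, 0]]}}

```text
time_s: 13.1
position: [0.512, 0.0908, 0.0803]
orientation: [0.813, 0.582, -0.0, -0.0]
ft_force: [0.8, 0.4, -1.3]
opening: 0.015
gripper_force: 61.1
```

>>> {"fn": "send_rows", "kwargs": {"increments": [[10, 0, 0, 0.5, 0, 0, 0], [10, 0, 0, 0.5, 0, 0, 0]]}}

```text
time_s: 13.35
position: [0.5121, 0.0908, 0.08]
orientation: [0.813, 0.582, 0.0, -0.0]
ft_force: [-0.7, 0.7, 1.4]
opening: 0.0147
gripper_force: 61.5
```

Home at the expected height with about 3 N of contact. Turning clockwise 72°.

>>> {"fn": "send_rows", "kwargs": {"increments": [[10, 0, 0, 0, 0, 0, 0], [10, 0, 0, 0, 0, 0, 0], [10, 0, 0, 0, 0, 0, 0.08], [10, 0, 0, 0, 0, 0, 0.16], [10, 0, 0, 0, 0, 0, 0.24], [10, 0, 0, 0, 0, 0, 0.32], [10, 0, 0, 0, 0, 0, 0.4], [10, 0, 0, 0, 0, 0, 0.48], [10, 0, 0, 0, 0, 0, 0.56], [10, 0, 0, 0, 0, 0, 0.64], [10, 0, 0, 0, 0, 0, 0.64]]}}

```text
time_s: 14.72
position: [0.5123, 0.0904, 0.0799]
orientation: [0.955, 0.297, 0.0, 0.0]
ft_force: [-0.6, -1.3, 3.2]
opening: 0.0151
gripper_force: 61.7
```

```bash
python3 - <<'E'
from port import *
p,d,W,k=look("w6",0); s=sense(); print(s["ft_force"],s["moment"],s["opening"])
x,y=s["orientation"][:2]; print("tool x deg",np.degrees(2*np.arctan2(y,x)))
key(p,d,W,k,s["position"][:2],s["position"][2]+.0285)
E
```

```text
t 14.775 pos [0.5123 0.0905 0.0799] q [9.549e-01 2.970e-01 2.000e-04 3.000e-04] qpos [-0.74  0.52  0.64  2.03 -0.46  0.74 -0.78] cam [0.57  0.13  0.223]
[-0.84076708 -2.27458424  3.39926078] [-0.56406264 -0.00342644 -0.01497442] 0.015119865500995719
tool x deg 34.55936324976181
bar 5649 0.1078 (array([514. ,  91.4]), array([66. , 15.8]), 34.3) onplane (array([515.2,  92.3]), array([66.5, 15.2]), 34.3)
```

Key follows the tool. The remaining turn is 35.6°, about 0.62 rad.

>>> {"fn": "send_rows", "kwargs": {"increments": [[10, 0, 0, 0, 0, 0, 0.08], [10, 0, 0, 0, 0, 0, 0.16], [10, 0, 0, 0, 0, 0, 0.24], [10, 0, 0, 0, 0, 0, 0.32], [10, 0, 0, 0, 0, 0, 0.4], [10, 0, 0, 0, 0, 0, 0.48], [10, 0, 0, 0, 0, 0, 0.55], [10, 0, 0, 0, 0, 0, 0.61], [10, 0, 0, 0, 0, 0, 0.61]]}}

```text
time_s: 15.9
position: [0.512, 0.0904, 0.0799]
orientation: [1.0, -0.004, 0.0, 0.0]
ft_force: [-2.0, -1.4, 5.9]
opening: 0.0153
gripper_force: 62.0
```

```bash
python3 - <<'E'
from port import *
p,d,W,k=look("w7",0); s=sense(); print(s["ft_force"],s["moment"],s["opening"])
x,y=s["orientation"][:2]; print("tool x deg",np.degrees(2*np.arctan2(y,x)))
key(p,d,W,k,s["position"][:2],s["position"][2]+.0285)
E
```

```text
t 15.95 pos [0.512  0.0904 0.0799] q [ 1.0e+00 -3.4e-03 -0.0e+00  2.0e-04] qpos [-0.85  0.57  0.82  2.04 -0.59  0.78 -1.25] cam [0.582 0.09  0.223]
[-1.66990515 -1.06177893  4.71386645] [-0.6161118   0.3511437   0.04115041] 0.014942719001352781
tool x deg -0.3860898034317904
bar 5619 0.1078 (array([514.1,  90.4]), array([16. , 66.2]), 89.3) onplane (array([515.5,  90.3]), array([15.3, 66.5]), 89.4)
```

The handle is on the line (−0.7° against −1.0°). Release, lift away and check.

>>> {"fn": "send_rows", "kwargs": {"increments": [[20, 0, 0, 0, 0, 0, 0], [40, 0, 0, 0, 0, 0, 0], [50, 0, 0, 0, 0, 0, 0], [50, 0, 0, 0, 0, 0, 0], [50, 0, 0, -10, 0, 0, 0], [50, 0, 0, -30, 0, 0, 0], [50, 0, 0, -60, 0, 0, 0], [50, 0, 0, -90, 0, 0, 0], [50, 0, 0, -110, 0, 0, 0], [50, 0, 0, -110, 0, 0, 0]]}}

```text
time_s: 17.2
position: [0.513, 0.0909, 0.1915]
orientation: [1.0, -0.004, 0.001, -0.001]
ft_force: [-0.4, 1.3, -0.0]
opening: 0.0499
gripper_force: 0.0
```

```bash
python3 - <<'E'
from port import *
p,d,W,k=look("w8"); s=sense(); print(s["ft_force"],s["opening"])
key(p,d,W,k,(.512,.0905),.108)
E
```

```text
t 17.25 pos [0.5123 0.091  0.1904] q [ 1.e+00 -4.e-03  6.e-04 -4.e-04] qpos [-0.99  0.42  0.97  1.93 -0.41  1.   -1.4 ] cam [0.582 0.09  0.334]
[-0.83166841  0.36110753 -0.30681516] 0.04994284778037401
bar 1890 0.1076 (array([512.3,  90.6]), array([68.6, 15.5]), 0.7) onplane (array([512.9,  90.6]), array([68.3, 15.2]), 0.7)
```

View pics/w8.png

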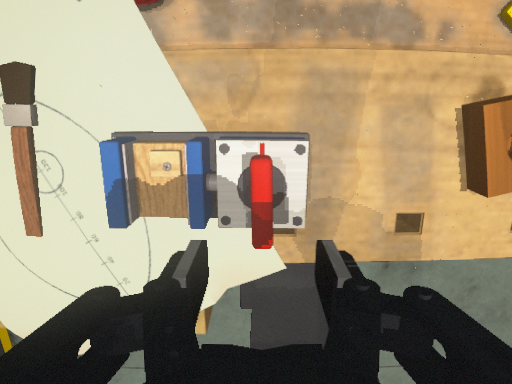

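The picture shows the key standing in the port with its bar (262,200) along the red line. The bar's top is at 107.6 mm (home is 108 mm), about 1.7° off the line, and the gripper is clear.

```bash
python3 -c "
from rig import *
print(finish_job())"
```

```text
the job is handed in; nothing more can be done
None
```

I've handed the job in: the red T-key is fully home in the port, standing about 1.7° off the red lock line. The gripper is clear, it took about 17 s, and no judging result came back.

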